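Put the pink piping board away in its rack

TASK

The pink piping board lies flat on the cold plate, too thin and too wide to be picked up there: slide it out over one of the cold plate's long edges until it overhangs enough to be pinched between the fingers, lift it off, and stand it on edge in the empty slot of the wire rack, the one with the pink tags. Set it down on the rack's floor rather than dropping it, never let it touch the bench, and let go of it. Leave the bottle, the sugar shaker, the tub and the three boards already in the rack standing where they are.

Things in the scene. Friction and masses are not known exactly. Their poses are not given: they have to be found in the camera images.
- board_center (a point): centre of the stiff pink plastic piping board with small printed petals, 150 (its x) by 120 (its y) by 5 mm (its z, up at the start), 70 to 120 g. It starts flat on the cold plate, its x within 23 degrees of the cold plate's y. Smooth on polished marble, it can be dragged by fingertips pressed on its top with 5 to 15 N, or pushed by its edge
- coldplate: fixed cold plate: a steel box with a flat marble top, 380 mm long (x) by 260 mm wide (y), top 100 mm above the bench; below the 20 mm thick marble the box is 5 mm smaller all round. Origin: centre of its underside, on the bench. Its long edges are at y = -130 and +130 mm; the one towards the middle of the bench has the more room beside it
- rack: fixed wire rack: base 150 (x) by 200 mm (y), its top (the floor) 10 mm above the bench. Four slots in a row at y = -67.5, -22.5, 22.5, 67.5 mm; in each a board stands with its faces to +y and -y between two 5 mm wire hoops, 100 mm long in x, tops 88 mm above the bench, 9 mm apart at the floor and 22 mm at the top: a board leans up to 9 degrees. Origin: centre of the underside, on the bench
- tag: two small pink colour tags clipped to the rack's base at the two ends of the empty slot, which is the piping board's own. Origin: the middle of that slot, at floor level; axes as the rack's
- board_white_center (a point): white board: a stored board standing in one of the rack's slots, 130 mm long, 85 mm high, 5 mm thick, 55 g, loose, leaning about 7 degrees towards the rack's -y; origin: its centre; x along the slot, z up
- board_green_center (a point): green board: a stored board standing in one of the rack's slots, 130 mm long, 85 mm high, 5 mm thick, 55 g, loose, leaning about 7 degrees towards the rack's -y; origin: its centre; x along the slot, z up
- board_brown_center (a point): brown board: a stored board standing in one of the rack's slots, 130 mm long, 85 mm high, 5 mm thick, 55 g, loose, leaning about 7 degrees towards the rack's -y; origin: its centre; x along the slot, z up
- bottle_center (a point): yellow plastic bottle with a red cap standing on the cold plate towards one end of it, 46 mm diameter, 115 mm high, loose; origin: its centre
- shaker_center (a point): metal sugar shaker standing on the cold plate towards the other end of it, 66 mm diameter, 92 mm high, loose; origin: its centre
- tub_center (a point): white tub with a blue lid standing on the bench ahead of the robot, 72 mm diameter (lid a little more), 80 mm high, loose; origin: its centre
There are look-alikes about, which are no part of the job. What is meant by the part that bears board_green_center is not red, and is the larger of those in its own colour. Leave any green look-alike of the part that bears board_center alone.

How it is judged:
On the way, in this order (a step that is already met when the one before it is completed fails the run):
1. the piping board lies flat on the cold plate and overhangs one of its long edges by about 20 mm or more ((y of board_center in the frame of coldplate below -0.075 m or y of board_center in the frame of coldplate above 0.075 m) and angle between board_center's own z axis and vertical below 0.1 rad and z of board_center in the frame of coldplate between 0.098 and 0.108 m), for 0.2 s.
2. the piping board is held in the fingers, clear of the cold plate (contact force between the fingers and board above 0.5 N and contact force between board and coldplate below 0.05 N), for 0.2 s.
At the end, for the whole second after the job is handed in: the piping board stands on one edge on the floor of the tagged slot, upright within 14 degrees, its centre within 16 mm of the slot's middle across it and 35 mm in all, at rest and let go; the other boards, bottle, shaker and tub stand upright (horizontal distance between board_center and tag below 0.035 m and y of board_center in the frame of tag between -0.016 and 0.016 m and z of board_center in the frame of tag between 0.054 and 0.082 m and angle between the z axis of board_center and the y axis of rack, either way round below 0.25 rad and linear speed of board below 0.02 m/s and angle between each of board_white_center, board_green_center, board_brown_center, bottle_center, shaker_center, tub_center's own z axis and vertical below 0.3 rad); the robot touches nothing.
It fails at once if the piping board touches the bench (contact force between board and table above 0.2 N).
It fails at once if the piping board is dropped (falls freely by more than about 20 mm) (linear speed of board above 0.6 m/s and contact force between the fingers and board below 0.05 N).
It fails at once if the bottle, the shaker or the tub is shifted by more than 15 mm or tipped (distance of any of bottle_center, shaker_center, tub_center from where it was at the start of the episode above 0.015 m or angle between any of bottle_center, shaker_center, tub_center's own z axis and vertical above 0.3 rad).
It fails at once if a board stored in the rack is shifted by more than 20 mm (distance of any of board_white_center, board_green_center, board_brown_center from where it was at the start of the episode above 0.02 m).
It also fails if it takes over 59 s, if anything falls off the work surface, if the arm or the gripper's body presses on something with over 40 N, if the wrist force passes 120 N, or if a joint passes its speed limit or range.

ROBOT

A 6-joint arm with a two-finger parallel gripper is mounted at the origin on the work surface. World frame = base frame: x ahead of the robot, y to its left, z up, the work surface at z = 0. Lengths are in m, angles in rad, forces in N, time in s.
With the tool pointing down it reaches from about 0.35 to 0.775 m from the base axis. Payload 7.3 kg.
Tool frame: the origin (TCP) lies on the centre line of the jaws, within the pads' length; the fingertips stand ahead of it and the grasp point (between the pads) lies 11 mm behind it (robot.nose_length is the z of the fingertips in the tool frame, in m); z points along the fingers, y is the line along which they close (so a half turn about z gives the same grasp; the last joint's range is limited). The gripper opens to 92 mm and grips with 3 to 60 N. Pads are 19 mm wide; open, the fingers measure 130 mm over their backs; the gripper's body (75 mm by 190 mm) begins 47 mm behind the grasp point.
Start: joints at [-1.449, 0.342, 1.524, -0, 1.275, -0.146], TCP at [0.139, -0.506, 0.235] pointing down, gripper open.
Joint ranges: [-2.53, 2.53], [-0.77, 2.02], [0.04, 2.7], [-1, 4.14], [0.28, 2.66], [-3.11, 3.11]. Speed limits (rad/s): [2.57, 2.57, 3.14, 3.14, 3.14, 3.14].

INTERFACE

Orientations are given as [roll, pitch, yaw] about the fixed x, y, z axes, in that order (R = Rz(yaw) Ry(pitch) Rx(roll)).
In Python, from cell import robot, cams gives the robot as it stands. The module is installed in compiled form; this text tells all that it offers.
- The arm moves only by the tool carry_out, never from a script. Its argument "deltas" is a list of rows, each a list of 7 numbers: the shift along the tool's x, y, z in cm, then the turn, a rotation vector about the tool's x, y, z in rad, then the opening, from 0 (shut) to 1 (fully open). A call has exactly 8 rows; each row shifts and turns the commanded pose from where the row before left it, along the tool's axes as they then stand; what a row does not reach is not made up. A row lasts 1/12 s, in which the tool goes at most 41.7 mm and 7.16 degrees, less where a joint would pass 70% of its speed; a pose out of reach is approached as far as the arm can. A call is refused whole if a number of a shift passes 4.17 or a number of a turn 0.125, either way. A call with a gripper value outside its range is refused whole. The fingers move at their own pace and stop on an object; "force" is the grip in N (left out, the last holds). Time passes only in rows, so rows that do not move let the fingers close, or fill a call up. It gives the time, the measured TCP pose, the force, the opening and the grip force at its end, in the units of the state.
- robot.observe(): the state, without advancing time (a new reading comes with each control period).
- cams.read_camera(name): name is "scene" or "side" or "wrist"; returns a dict with "image" (384x512x3 uint8, blue, green, red), "depth" (384x512 float32, m along the optical axis (not along the pixel's ray), 0 where there is no reading), "fx", "fy", "cx", "cy" (pixels), "world_to_cam" (4x4, takes a point from world to camera coordinates). Camera axes: x right, y up, looking along -z (the intrinsics and any distortion apply to the point x, -y, -z); pixel columns grow to the right and rows downward; lengths in m; the calibration is good to about 2 mm. The wrist camera is an equidistant fisheye: a pixel r from the principal point sees the ray r / f radians off the axis. A picture is of the moment at which its call begins.
- robot.hand_in(): hands the job in; it is judged then, once.
The state is a dict: "time": time; "qpos": joint angles; "qvel": joint speeds; "joint_efforts": joint torques, N m; "tool_pos": TCP position; "tool_rot": TCP orientation; "contact_force": force on the tool from outside, world axes, zero at the start; "torque": the same for the moment, N m; "opening": finger opening in m; "grip_force": force on a finger pad.
Only numpy, scipy, OpenCV 4.12 (cv2) and the standard library are available. Lean on these libraries where they do the work, as an engineer would, in place of code of your own. Each camera call takes 0.05 s, during which the arm holds its last target. There are 200 camera calls.

## Working session

There is one attempt and no reset: what is moved stays moved. The work goes in short steps, Python scripts to look and compute and a tool call to move; the robot and the scene stay as the last step left them, time stands still between calls to the robot, and variables do not carry over. Pictures are saved under pics/ and viewed, at most 10 in all, crops included, and the job is handed in when it is done.

Besides the shell and the picture viewer there is one more tool, called after "Call:" as name(argument=value, ...) on one line, values as JSON. carry_out: Moves the arm, as the interface text tells. Its arguments: {"type":"object","properties":{"deltas":{"type":"array","items":{"type":"array","items":{"type":"number"}}},"force":{"type":"number"}},"required":["deltas"]}

```bash
mkdir -p pics; python3 - <<'E'
from cell import robot, cams
import cv2, numpy as np, pickle
s=robot.observe(); print(s['time'],s['tool_pos'],s['tool_rot'],s['opening'],robot.nose_length)
d={n:cams.read_camera(n) for n in('scene','side')}
pickle.dump(d,open('c0.pkl','wb'))
for n in d:
    print(n,d[n]['fx'],d[n]['cx'],d[n]['cy'],np.linalg.inv(d[n]['world_to_cam']).round(3).tolist())
    cv2.imwrite(f'pics/{n}0.png',cv2.resize(d[n]['image'],(800,600)))
E
```

```text
0.0 [ 0.1389018  -0.50588097  0.23404684] [-3.14006993e+00 -2.07242186e-04  2.67797699e-01] 0.09200432049236727 0.008
scene 431.3553211561381 252.98432592890748 189.19724244358977 [[-0.713, -0.539, 0.448, 1.101], [0.701, -0.541, 0.465, 0.436], [-0.008, 0.646, 0.763, 1.014], [0.0, 0.0, 0.0, 1.0]]
side 431.378050419342 253.05151384216813 183.00031507755557 [[0.995, 0.076, -0.057, 0.479], [-0.094, 0.726, -0.681, -1.201], [-0.01, 0.684, 0.73, 1.25], [0.0, 0.0, 0.0, 1.0]]
```

View pics/scene0.png

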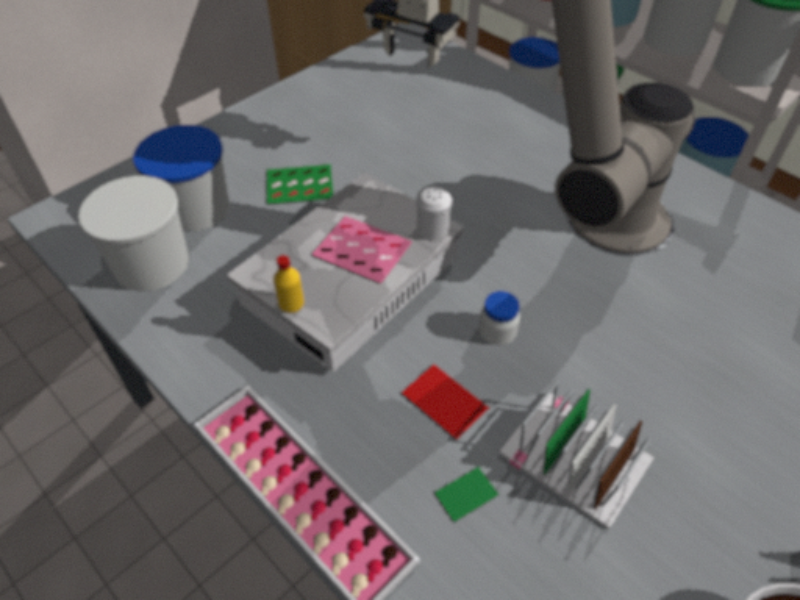

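View pics/side0.png

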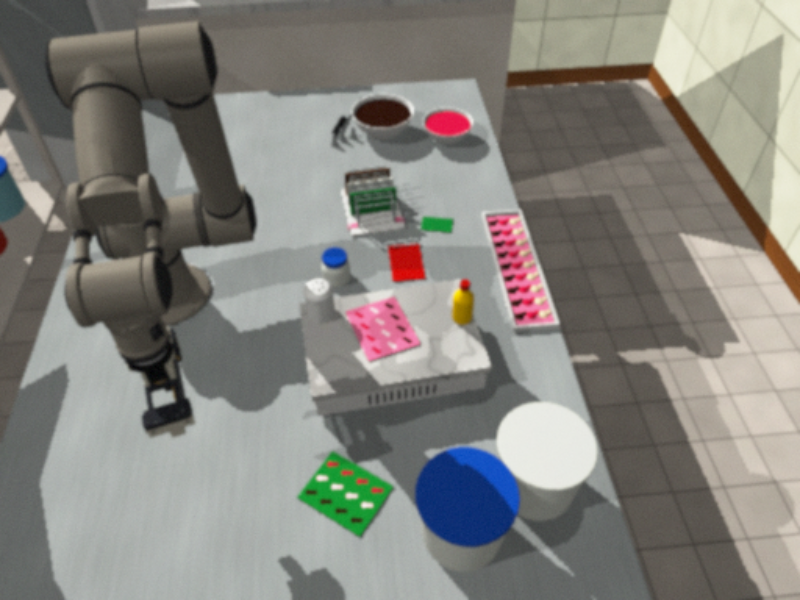

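The piping board is the pink rectangle, at (362,248) in the scene view and (383,330) in the side view. These could be mistaken for it:
- the pink sweets tray at (310,500) in the scene view
- the green petal board at (300,183)
- the red card at (445,402)
- the small green card at (466,493), which could also be taken for the green board in the rack at (568,430)

The pink tags are at (558,402) and (520,457).

```bash
cat > h.py <<'E'
import numpy as np, cv2
def cloud(c):
    d=c['depth']; v,u=np.mgrid[:d.shape[0],:d.shape[1]]
    p=np.stack([(u-c['cx'])/c['fx']*d,-(v-c['cy'])/c['fy']*d,-d,np.ones_like(d)],-1)
    w=p@np.linalg.inv(c['world_to_cam']).T
    w[d==0]=np.nan
    return w[...,:3]
def cast(c,uv,z):
    uv=np.asarray(uv,float).reshape(-1,2)
    T=np.linalg.inv(c['world_to_cam'])
    r=np.c_[(uv[:,0]-c['cx'])/c['fx'],-(uv[:,1]-c['cy'])/c['fy'],-np.ones(len(uv))]@T[:3,:3].T
    return T[:3,3]+r*((z-T[2,3])/r[:,2])[:,None]
def pink(c):
    h=cv2.cvtColor(c['image'],cv2.COLOR_BGR2HSV)
    return cv2.inRange(h,(155,70,120),(178,255,255))
def rect(p):
    (c,s,a)=cv2.minAreaRect(np.float32(p[:,:2]*1000))
    return np.round(c,1),np.round(s,1),round(a,2)
E
python3 - <<'E'
import pickle; from h import *
d=pickle.load(open('c0.pkl','rb'))
for n,c in d.items():
    print('==',n)
    w=cloud(c); m=pink(c)
    k,l,st,ce=cv2.connectedComponentsWithStats(m)
    for i in range(1,k):
        if st[i,4]>5:
            for z in (0.01,0.105):
                print(i,st[i,4],ce[i].round(),z,cast(c,ce[i],z).round(3)[0],end=' ')
            print()
    i=[i for i in range(1,k) if st[i,4]>400]
    for j in i:
        q=cast(c,ce[j],.105)[0]
        if abs(q[1]+.25)<.3 and st[j,4]<4000:
            mm=cv2.morphologyEx((l==j).astype(np.uint8),cv2.MORPH_CLOSE,np.ones((7,7)))
            ct=max(cv2.findContours(mm,0,1)[0],key=len)[:,0]
            print('board',rect(cast(c,ct,.105)), 'z',np.nanmedian(w[l==j][:,2]))
    reg=(w[...,2]>.09)&(w[...,2]<.108)&(w[...,0]>.25)&(w[...,0]<.95)&(abs(w[...,1]+.25)<.35)
    k2,l2,s2,_=cv2.connectedComponentsWithStats(cv2.morphologyEx(reg.astype(np.uint8),cv2.MORPH_OPEN,np.ones((3,3))))
    b=1+np.argmax(s2[1:,4]); P=w[l2==b]; print('plate',len(P),P.min(0),P.max(0),rect(P),np.median(P[:,2]))
    h=cv2.cvtColor(c['image'],cv2.COLOR_BGR2HSV)
    for nm,lo,hi in(('blue',(105,150,60),(125,255,255)),('yellow',(18,150,100),(35,255,255)),('green',(50,120,40),(80,255,255)),('brown',(0,100,20),(15,255,110)),('red',(0,200,130),(6,255,255))):
        kk,ll,ss,cc=cv2.connectedComponentsWithStats(cv2.inRange(h,lo,hi))
        for i in range(1,kk):
            if ss[i,4]>40:
                P=w[ll==i]; print(nm,ss[i,4],cc[i].round(),np.nanpercentile(P,5,0).round(3),np.nanpercentile(P,95,0).round(3))
    reg=(w[...,2]>.13)&(w[...,2]<.26)&(w[...,0]>.3)&(w[...,0]<.9)&(abs(w[...,1]+.2)<.3)
    kk,ll,ss,cc=cv2.connectedComponentsWithStats(reg.astype(np.uint8))
    for i in range(1,kk):
        if ss[i,4]>30:
            P=w[ll==i]; print('tall',ss[i,4],cc[i].round(),P.min(0).round(3),P.max(0).round(3))
E
```

```text
== scene
1 1414 [232. 159.] 0.01 [ 0.47  -0.317  0.01 ] 1 1414 [232. 159.] 0.105 [ 0.53  -0.246  0.105] 
11 4122 [197. 319.] 0.01 [0.9   0.023 0.01 ] 11 4122 [197. 319.] 0.105 [0.919 0.062 0.105] 
13 17 [357. 257.] 0.01 [0.482 0.191 0.01 ] 13 17 [357. 257.] 0.105 [0.541 0.214 0.105] 
19 12 [334. 293.] 0.01 [0.608 0.214 0.01 ] 19 12 [334. 293.] 0.105 [0.655 0.235 0.105] 
board (array([ 528.6, -248. ]), array([122.7, 151.5]), 16.79) z 0.10308963677844896
plate 7564 [ 0.346962   -0.41236174  0.09004705] [ 0.74855781 -0.11880056  0.10799678] (array([ 547.9, -265.7]), array([384.2, 265.3]), 5.19) 0.09875957407605229
blue 455 [342.  33.] [-1.067 -1.004 -0.395] [-0.899 -0.841 -0.379]
blue 685 [459.  88.] [-1.069 -0.227 -0.394] [-0.898 -0.081 -0.379]
blue 1495 [114.  98.] [ 0.574 -0.744  0.155] [ 0.712 -0.599  0.161]
blue 294 [321. 196.] [ 0.408 -0.009  0.074] [0.459 0.039 0.081]
yellow 319 [186. 184.] [ 0.695 -0.235  0.112] [ 0.726 -0.216  0.188]
green 130 [500.   2.] [-0.951 -0.164  0.105] [-0.889 -0.082  0.117]
green 625 [191. 117.] [ 0.36  -0.643 -0.001] [ 0.496 -0.515  0.006]
green 377 
[... 1847 characters left out ...]
 -0.756  0.156] [ 0.711 -0.611  0.163]
yellow 246 [296. 196.] [ 0.687 -0.263  0.111] [ 0.72 -0.24  0.19]
green 155 [279. 143.] [ 0.677  0.162 -0.004] [0.748 0.211 0.006]
green 1422 [221. 316.] [ 0.358 -0.647 -0.   ] [ 0.492 -0.519  0.008]
brown 805 [370.  48.] [ 1.432  2.089 -0.741] [ 2.165  2.144 -0.658]
brown 985 [459. 109.] [ 2.196  0.773 -0.745] [ 2.219  1.783 -0.663]
brown 412 [244.  72.] [0.534 0.612 0.055] [0.667 0.726 0.067]
brown 52 [  1. 155.] [-0.906  0.851 -0.581] [-0.888  0.913 -0.52 ]
red 380 [260. 168.] [ 0.577 -0.01  -0.002] [0.646 0.098 0.009]
tall 367 [204. 190.] [ 0.365 -0.231  0.13 ] [ 0.427 -0.168  0.192]
tall 248 [297. 192.] [ 0.684 -0.266  0.13 ] [ 0.73  -0.227  0.217]
```

```bash
python3 - <<'E'
import pickle,cv2,numpy as np
d=pickle.load(open('c0.pkl','rb'))
a=cv2.resize(d['scene']['image'][115:225,140:310],(800,518),interpolation=cv2.INTER_CUBIC)
cv2.imwrite('pics/crop1.png',a)
b=d['scene']['image'][225:345,300:440]
cv2.imwrite('pics/crop2.png',cv2.resize(b,(700,600),interpolation=cv2.INTER_CUBIC))
E
```

```text
(no output)
```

View pics/crop2.png

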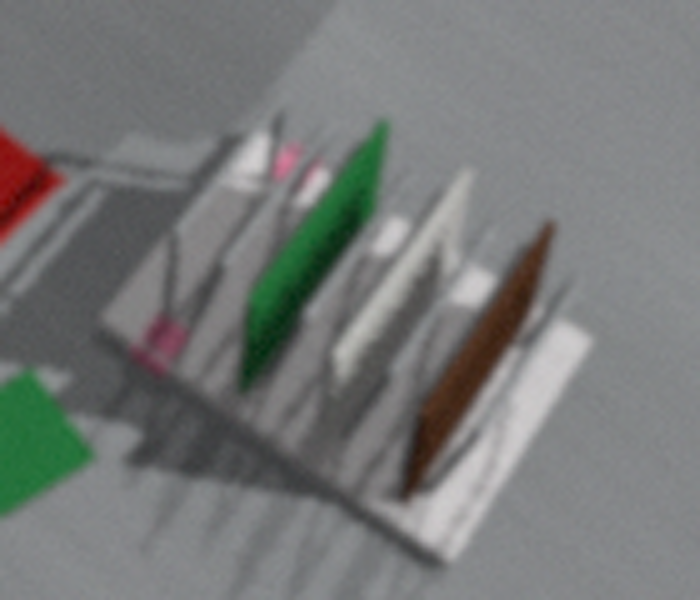

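View pics/crop1.png

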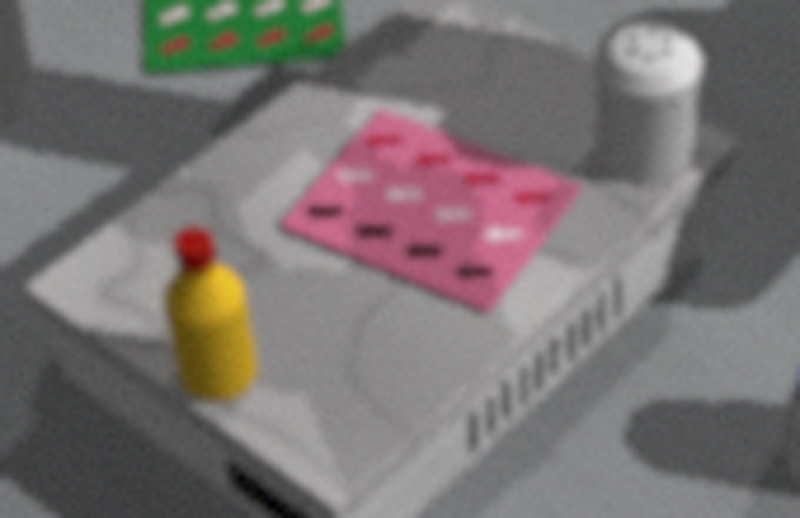

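The close crops confirm the choice: the pink petal board lies on the marble between the bottle and the shaker. The empty slot, with pink tags at both ends, is beside the green board in the rack. First I'll move over the board.

Call:
carry_out(deltas=[[2.77,-0.9,0,0,0,0,0.6],[2.77,-0.9,0,0,0,0,0.6],[2.77,-0.9,0,0,0,0,0.6],[2.77,-0.9,0,0,0,0,0.6],[2.77,-0.9,0,0,0,0,0.6],[2.77,-0.9,0,0,0,0,0.6],[2.77,-0.9,0,0,0,0,0.6],[2.77,-0.9,0,0,0,0,0.6]], force=20)

```text
time: 0.77
tool_pos: [0.3345, -0.3771, 0.2344]
tool_rot: [-3.141, 0.0, 0.268]
contact_force: [-0.4, -0.3, 0.4]
opening: 0.0555
grip_force: 0.0
```

```bash
python3 - <<'E'
from cell import robot
s=robot.observe(); print(s['time'],s['qpos'].round(3) if hasattr(s['qpos'],'round') else s['qpos'],s['tool_pos'],s['tool_rot'],s['opening'])
E
```

```text
0.7667 [-0.997  0.304  1.58  -0.     1.258  0.306] [ 0.3345283  -0.37709256  0.2344424 ] [-3.14100066e+00  2.42242585e-04  2.67717363e-01] 0.055457141835804184
```

Call:
carry_out(deltas=[[2.77,-0.9,0,0.1,0,0,0.6],[2.77,-0.9,0,0.1,0,0,0.6],[2.77,-0.9,0,0,0,0,0.6],[2.77,-0.9,0,0,0,0,0.6],[2.77,-0.9,0,0,0,0,0.6],[2.77,-0.9,0,0,0,0,0.6],[2.77,-0.9,0,0,0,0,0.6],[2.77,-0.9,0,0,0,0,0.6]])

```text
time: 1.43
tool_pos: [0.5295, -0.2502, 0.2459]
tool_rot: [-2.941, 0.001, 0.268]
contact_force: [1.0, -1.1, -0.4]
opening: 0.055
grip_force: 0.0
```

```bash
python3 - <<'E'
from cell import robot
s=robot.observe(); print(s['time'],s['qpos'].round(3) if hasattr(s['qpos'],'round') else s['qpos'],s['tool_pos'],s['tool_rot'],s['opening'],s['contact_force'])
E
```

```text
1.4333 [-0.638  0.532  1.207  0.123  1.562  0.654] [ 0.52947923 -0.25016488  0.24592982] [-2.94091114e+00  7.04882077e-04  2.67863012e-01] 0.05501244014576943 [ 1.02004042 -1.12490125 -0.36552764]
```

```bash
cat > kin.py <<'E'
import numpy as np
from scipy.optimize import least_squares
from scipy.spatial.transform import Rotation as Ro
R=lambda ax,a:Ro.from_euler(ax,a).as_matrix()
# chain: Rz(q1) [0,s,h]; Ry(q2) L1 z; Ry(q3) L2 z; Rz(q4) ; Ry(q5) ; Rz(q6+c) L3 z
def fk(q,k):
    h,L1,L2,L3,s,c,a=k
    A=R('z',q[0]); p=A@[0,s,h]; A=A@R('y',q[1]); p=p+A@[0,0,L1]
    A=A@R('y',q[2]); p=p+A@[a,0,L2]; A=A@R('z',-q[3])@R('y',q[4]); A=A@R('z',q[5]+c)
    return p+A@[0,0,L3],A
D=[([-1.449,.342,1.524,0,1.275,-.146],[.1389,-.50588,.23405],[-3.14007,-.0002,.2678]),
([-.997,.304,1.58,0,1.258,.306],[.33453,-.37709,.23444],[-3.141,.0002,.2677]),
([-.638,.532,1.207,.123,1.562,.654],[.52948,-.25016,.24593],[-2.94091,.0007,.26786])]
def res(k,D=D):
    o=[]
    for q,p,r in D:
        P,A=fk(q,k); o+=list(P-p); o+=list(.3*(Ro.from_matrix(A).inv()*Ro.from_euler('xyz',r)).as_rotvec())
    return np.array(o)
def fit():
    best=None
    for c in np.arange(4)*np.pi/2:
        f=least_squares(res,[.3,.4,.4,.25,.07,c,0.0])
        if best is None or f.cost<best.cost: best=f
    return best
LO=np.array([-2.53,-.77,.04,-1,.28,-3.11]);HI=np.array([2.53,2.02,2.7,4.14,2.66,3.11])
def ik(p,A,k,q0=None,n=12):
    best=None;rng=np.random.default_rng(0)
    T=Ro.from_matrix(A)
    for i in range(n):
        x0=q0 if (i==0 and q0 is not None) else rng.uniform(LO*.8+HI*.2,HI*.8+LO*.2)
        def e(q):
            P,B=fk(q,k); return np.r_[(P-p)*3,(Ro.from_matrix(B).inv()*T).as_rotvec()]
        f=least_squares(e,np.clip(x0,LO+1e-3,HI-1e-3),bounds=(LO,HI))
        if best is None or f.cost<best.cost: best=f
        if best.cost<1e-9: break
    return best.x,best.cost
E
python3 - <<'E'
from kin import *
f=fit(); print(f.x.round(4),f.cost,res(f.x).round(4))
E
```

```text
[-0.7702  0.3796  0.2647 -0.2933  0.077   1.5716 -0.4516] 0.002769267908024814 [-0.0003  0.0073  0.0017  0.0006  0.0001 -0.0002  0.0041 -0.005  -0.0011
  0.0001 -0.     -0.0002 -0.0001 -0.0017 -0.0007  0.0448  0.0585  0.0004]
```

```bash
sed -i "s/R('z',-q\[3\])/R('z',SG*q[3])/; s/^import numpy as np/import numpy as np\nSG=1/" kin.py; python3 - <<'E'
import kin
from kin import *
for s in(1,-1):
  kin.SG=s
  for sq in (1,):
    for c in np.arange(4)*np.pi/2:
      f=least_squares(res,[.3,.4,.4,.25,.07,c,0.0],bounds=([0,.1,.1,.05,-.2,-10,-.1],[.6,.8,.8,.5,.2,10,.1])); print(s,f.x.round(4),f.cost,res(f.x)[9:].round(4))
E
```

```text
1 [0.2304 0.5028 0.382  0.3096 0.0764 1.5709 0.0511] 4.159098053712137e-07 [ 0.0001 -0.      0.     -0.0001 -0.     -0.     -0.0001 -0.      0.    ]
1 [0.2304 0.5028 0.382  0.3096 0.0764 1.5709 0.0511] 4.159098053713175e-07 [ 0.0001 -0.      0.     -0.0001 -0.     -0.     -0.0001 -0.      0.    ]
1 [0.2304 0.5028 0.382  0.3096 0.0764 1.5709 0.0511] 4.159098053710038e-07 [ 0.0001 -0.      0.     -0.0001 -0.     -0.     -0.0001 -0.      0.    ]
1 [0.2304 0.5028 0.382  0.3096 0.0764 1.5709 0.0511] 4.1590980537108424e-07 [ 0.0001 -0.      0.     -0.0001 -0.     -0.     -0.0001 -0.      0.    ]
-1 [ 0.      0.3777  0.3921  0.05    0.0911  1.5716 -0.0424] 0.003420664514181692 [ 0.0001 -0.     -0.0002 -0.0151 -0.0255  0.0067  0.0448  0.0585  0.0004]
-1 [ 0.      0.3777  0.3921  0.05    0.0911  1.5716 -0.0424] 0.0034206645141817192 [ 0.0001 -0.     -0.0002 -0.0151 -0.0255  0.0067  0.0448  0.0585  0.0004]
-1 [ 0.      0.3777  0.3921  0.05    0.0911  1.5716 -0.0424] 0.003420664514181701 [ 0.0001 -0.     -0.0002 -0.0151 -0.0255  0.0067  0.0448  0.0585  0.0004]
-1 [ 0.      0.3777  0.3921  0.05    0.0911  1.5716 -0.0424] 0.0034206645126203207 [ 0.0001 -0.     -0.0002 -0.0151 -0.0255  0.0067  0.0448  0.0585  0.0004]
```

```bash
cat >> kin.py <<'E'
K=[0.2304,0.5028,0.382,0.3096,0.0764,1.5709,0.0511]
def toolR(az,down,flip=1):
    z=np.array([np.cos(az)*np.cos(down),np.sin(az)*np.cos(down),-np.sin(down)])
    x=np.array([-np.sin(az),np.cos(az),0])*flip
    return np.c_[x,np.cross(z,x),z]
E
python3 - <<'E'
from kin import *
for P in((.53,-.115),(.58,-.115)):
  for az in range(-60,-161,-10):
    for dn in (0,8):
      for fl in(1,-1):
        q,c=ik(np.array([*P,.1025]),toolR(np.radians(az),np.radians(dn),fl),K)
        if c<1e-3: print(P,az,dn,fl,q.round(2),'%.1e'%c)
print('minus side')
for P in((.53,-.415),(.48,-.415)):
  for az in range(30,101,10):
      for fl in(1,-1):
        q,c=ik(np.array([*P,.1025]),toolR(np.radians(az),0,fl),K)
        if c<1e-3: print(P,az,fl,q.round(2),'%.1e'%c)
E
```

```text
(0.53, -0.115) -120 8 1 [ 0.11  1.13  1.2  -1.    1.9   2.48] 5.3e-05
(0.53, -0.115) -120 8 -1 [ 0.11  1.13  1.2  -1.    1.9  -0.67] 5.3e-05
(0.53, -0.115) -130 0 1 [ 0.06  1.24  1.03 -1.    2.12  2.45] 2.0e-04
(0.53, -0.115) -130 0 -1 [ 0.06  1.24  1.03 -1.    2.12 -0.7 ] 2.0e-04
(0.53, -0.115) -130 8 1 [ 0.06  1.18  1.06 -0.94  2.04  2.45] 3.2e-15
(0.53, -0.115) -130 8 -1 [ 0.06  1.18  1.06 -0.94  2.04 -0.69] 1.3e-16
(0.53, -0.115) -140 0 1 [ 0.01  1.3   0.88 -0.96  2.25  2.41] 4.8e-15
(0.53, -0.115) -140 0 -1 [ 0.01  1.3   0.88 -0.96  2.25 -0.74] 1.3e-15
(0.53, -0.115) -140 8 1 [ 0.01  1.23  0.92 -0.87  2.17  2.44] 4.0e-23
(0.53, -0.115) -140 8 -1 [ 0.01  1.23  0.92 -0.87  2.17 -0.7 ] 2.4e-27
(0.53, -0.115) -150 0 1 [-0.05  1.35  0.74 -0.9   2.39  2.39] 1.4e-23
(0.53, -0.115) -150 0 -1 [-0.05  1.35  0.74 -0.9   2.39 -0.75] 1.8e-27
(0.53, -0.115) -150 8 1 [-0.05  1.28  0.79 -0.8   2.3   2.45] 7.0e-25
(0.53, -0.115) -150 8 -1 [-0.05  1.28  0.79 -0.8   2.3  -0.69] 4.6e-19
(0.53, -0.115) -160 0 1 [-0.1   1.4   0.62 -0.84  2.51  2.41] 2.4e-24
(0.53, -0.115) -160 0 -1 [-0.1   1.4   0.62
[... 1772 characters left out ...]
15  1.32  1.22  1.84  0.62] 1.3e-28
(0.48, -0.415) 50 1 [-1.27  1.21  1.14  1.14  1.97 -2.44] 1.6e-30
(0.48, -0.415) 50 -1 [-1.27  1.21  1.14  1.14  1.97  0.7 ] 3.6e-17
(0.48, -0.415) 60 1 [-1.23  1.28  0.95  1.09  2.11 -2.36] 4.1e-23
(0.48, -0.415) 60 -1 [-1.23  1.28  0.95  1.09  2.11  0.78] 1.5e-20
(0.48, -0.415) 70 1 [-1.18  1.35  0.75  1.07  2.26 -2.28] 3.7e-23
(0.48, -0.415) 70 -1 [-1.18  1.35  0.75  1.07  2.26  0.86] 2.2e-30
(0.48, -0.415) 80 1 [-1.13  1.44  0.51  1.08  2.43 -2.18] 4.1e-18
(0.48, -0.415) 80 -1 [-1.13  1.44  0.51  1.08  2.43  0.96] 2.9e-18
(0.48, -0.415) 90 1 [-1.07  1.57  0.21  1.2   2.61 -1.99] 1.4e-24
(0.48, -0.415) 90 -1 [-1.07  1.57  0.21  1.2   2.61  1.15] 7.6e-20
```

Pointing the hand horizontally towards -y would need joint 4 past its range. From the -y edge, pointing about 65° in azimuth, it is well inside the ranges. So I'll drag the board over the -y edge and turn it about -42° on the way.

```bash
cat > plan.py <<'E'
from kin import *
from scipy.spatial.transform import Slerp
def rows(p1,R1,n,p0=None,R0=None,g=.4):
    from cell import robot
    s=robot.observe()
    p0=s['tool_pos'] if p0 is None else p0
    A=Ro.from_euler('xyz',s['tool_rot']) if R0 is None else Ro.from_matrix(R0); B=Ro.from_matrix(R1)
    sl=Slerp([0,1],Ro.concatenate([A,B])); p=np.array(p0,float); q=A
    out=[]
    for i in range(1,n+1):
        t=np.array(p0)+(np.array(p1)-p0)*i/n
        d=(q.inv().apply(t-p)*100).round(2); w=(q.inv()*sl(i/n)).as_rotvec().round(4)
        p=p+q.apply(d/100); q=q*Ro.from_rotvec(w); out.append([*d.tolist(),*w.tolist(),g])
    for i in range(0,n,8): print(out[i:i+8])
    return p,q.as_matrix()
def down(yaw): return Ro.from_euler('xyz',[np.pi,0,yaw]).as_matrix()
E
python3 - <<'E'
from plan import *
rows([.523,-.236,.122],down(.291),8)
for back in (0,.08):
  for az in(60,65,70):
    u=np.array([np.cos(np.radians(az)),np.sin(np.radians(az)),0])
    for dn in(4,8):
      for fl in(1,-1):
        q,c=ik(np.array([.499,-.428,.1025])-back*u,toolR(np.radians(az),np.radians(dn),fl),K); print(back,az,dn,fl,q.round(2),'%.0e'%c)
E
```

```text
[[-0.03, 0.12, 1.56, -0.0251, -0.0002, -0.0029, 0.4], [-0.03, 0.08, 1.56, -0.0251, -0.0002, -0.0029, 0.4], [-0.03, 0.04, 1.56, -0.0251, -0.0002, -0.0029, 0.4], [-0.03, 0.01, 1.56, -0.025, -0.0002, -0.0029, 0.4], [-0.03, -0.04, 1.56, -0.0251, -0.0002, -0.0029, 0.4], [-0.03, -0.07, 1.56, -0.0251, -0.0002, -0.0028, 0.4], [-0.03, -0.12, 1.55, -0.0251, -0.0002, -0.0029, 0.4], [-0.02, -0.15, 1.56, -0.0251, -0.0002, -0.0029, 0.4]]
0 60 4 1 [-1.21  1.28  0.88  1.09  2.08 -2.31] 1e-23
0 60 4 -1 [-1.21  1.28  0.88  1.09  2.08  0.84] 7e-19
0 60 8 1 [-1.21  1.24  0.89  1.04  2.04 -2.32] 2e-27
0 60 8 -1 [-1.21  1.24  0.89  1.04  2.04  0.83] 4e-20
0 65 4 1 [-1.19  1.32  0.77  1.07  2.16 -2.27] 4e-29
0 65 4 -1 [-1.19  1.32  0.77  1.07  2.16  0.88] 8e-31
0 65 8 1 [-1.18  1.28  0.79  1.02  2.12 -2.28] 5e-18
0 65 8 -1 [-1.18  1.28  0.79  1.02  2.12  0.86] 8e-18
0 70 4 1 [-1.16  1.36  0.65  1.07  2.25 -2.22] 2e-24
0 70 4 -1 [-1.16  1.36  0.65  1.07  2.25  0.92] 2e-25
0 70 8 1 [-1.16  1.33  0.67  1.01  2.21 -2.25] 1e-28
0 70 8 -1 [-1.16  1.33  0.67  1.01  2.21  0.89] 7e-27
0.08 60 4 1 [-1.28  1.37  0.62  1.12  2.21 -2.18] 2e-23
0.08 60 4 -1 [-1.28  1.37  0.62  1.12  2.21  0.96] 2e-22
0.08 60 8 1 [-1.28  1.34  0.65  1.06  2.17 -2.2 ] 8e-27
0.08 60 8 -1 [-1.28  1.34  0.65  1.06  2.17  0.94] 8e-24
0.08 65 4 1 [-1.26  1.45  0.44  1.16  2.31 -2.08] 2e-22
0.08 65 4 -1 [-1.26  1.45  0.44  1.16  2.31  1.06] 4e-25
0.08 65 8 1 [-1.25  1.41  0.47  1.09  2.27 -2.12] 6e-30
0.08 65 8 -1 [-1.25  1.41  0.47  1.09  2.27  1.02] 2e-27
0.08 70 4 1 [-1.23  1.55  0.19  1.27  2.41 -1.91] 2e-26
0.08 70 4 -1 [-1.23  1.55  0.19  1.27  2.41  1.23] 3e-25
0.08 70 8 1 [-1.22  1.51  0.24  1.17  2.38 -1.99] 2e-21
0.08 70 8 -1 [-1.22  1.51  0.24  1.17  2.38  1.15] 3e-19
```

Call:
carry_out(deltas=[[-0.03,0.12,1.56,-0.025,0,-0.003,0.4],[-0.03,0.08,1.56,-0.025,0,-0.003,0.4],[-0.03,0.04,1.56,-0.025,0,-0.003,0.4],[-0.03,0.01,1.56,-0.025,0,-0.003,0.4],[-0.03,-0.04,1.56,-0.025,0,-0.003,0.4],[-0.03,-0.07,1.56,-0.025,0,-0.003,0.4],[-0.03,-0.12,1.55,-0.025,0,-0.003,0.4],[-0.02,-0.15,1.56,-0.025,0,-0.003,0.4]])

```text
time: 2.1
tool_pos: [0.522, -0.2368, 0.1214]
tool_rot: [3.141, -0.002, 0.292]
contact_force: [-0.2, -0.1, 0.3]
opening: 0.0369
grip_force: 0.0
```

Call:
carry_out(deltas=[[0,0,0.25,0,0,0,0.4],[0,0,0.2,0,0,0,0.4],[0,0,0.2,0,0,0,0.4],[0,0,0.1,0,0,0,0.4],[0,0,0,0,0,0,0.4],[0,0,0,0,0,0,0.4],[0,0,0,0,0,0,0.4],[0,0,0,0,0,0,0.4]])

```text
time: 2.77
tool_pos: [0.5224, -0.2373, 0.1152]
tool_rot: [3.141, -0.003, 0.291]
contact_force: [0.4, -0.2, -0.0]
opening: 0.0368
grip_force: 0.0
```

Call:
carry_out(deltas=[[0,0,0.1,0,0,0,0.4],[0,0,0.05,0,0,0,0.4],[0,0,0.05,0,0,0,0.4],[0,0,0,0,0,0,0.4],[0,0,0,0,0,0,0.4],[0,0,0,0,0,0,0.4],[0,0,0,0,0,0,0.4],[0,0,0,0,0,0,0.4]])

```text
time: 3.43
tool_pos: [0.5223, -0.2371, 0.1133]
tool_rot: [3.141, -0.003, 0.292]
contact_force: [-1.8, 0.4, 5.6]
opening: 0.0365
grip_force: 2.7
```

```bash
python3 - <<'E'
from plan import *
rows([.528,-.364,.1133],down(.292-.733),24,p0=[.5223,-.2371,.1133],R0=down(.292))
E
```

```text
[[-0.13, 0.51, 0.0, 0.0, -0.0, 0.0305, 0.4], [-0.11, 0.52, 0.0, -0.0, -0.0, 0.0306, 0.4], [-0.1, 0.52, 0.0, -0.0, -0.0, 0.0305, 0.4], [-0.08, 0.52, 0.0, -0.0, -0.0, 0.0306, 0.4], [-0.07, 0.53, 0.0, -0.0, -0.0, 0.0305, 0.4], [-0.05, 0.53, 0.0, -0.0, -0.0, 0.0306, 0.4], [-0.03, 0.52, 0.0, -0.0, -0.0, 0.0305, 0.4], [-0.02, 0.53, 0.0, -0.0, -0.0, 0.0305, 0.4]]
[[-0.0, 0.53, 0.0, -0.0, -0.0, 0.0306, 0.4], [0.01, 0.53, 0.0, -0.0, -0.0, 0.0305, 0.4], [0.03, 0.53, 0.0, -0.0, -0.0, 0.0306, 0.4], [0.05, 0.53, 0.0, -0.0, -0.0, 0.0305, 0.4], [0.06, 0.52, 0.0, -0.0, -0.0, 0.0305, 0.4], [0.08, 0.53, 0.0, -0.0, -0.0, 0.0306, 0.4], [0.1, 0.52, 0.0, -0.0, -0.0, 0.0305, 0.4], [0.11, 0.51, 0.0, -0.0, -0.0, 0.0306, 0.4]]
[[0.13, 0.52, 0.0, -0.0, -0.0, 0.0305, 0.4], [0.14, 0.51, 0.0, -0.0, -0.0, 0.0305, 0.4], [0.16, 0.5, 0.0, -0.0, -0.0, 0.0306, 0.4], [0.17, 0.5, 0.0, -0.0, -0.0, 0.0305, 0.4], [0.19, 0.5, 0.0, -0.0, -0.0, 0.0306, 0.4], [0.2, 0.49, 0.0, -0.0, -0.0, 0.0305, 0.4], [0.22, 0.48, 0.0, -0.0, -0.0, 0.0306, 0.4], [0.23, 0.47, 0.0, -0.0, -0.0, 0.0305, 0.4]]
```

Call:
carry_out(deltas=[[0,0,0.08,0,0,0,0.4],[-0.13,0.51,0,0,0,0.03,0.4],[-0.11,0.52,0,0,0,0.03,0.4],[-0.1,0.52,0,0,0,0.03,0.4],[-0.08,0.52,0,0,0,0.03,0.4],[-0.07,0.53,0,0,0,0.03,0.4],[-0.05,0.53,0,0,0,0.03,0.4],[-0.03,0.52,0,0,0,0.03,0.4]])

```text
time: 4.1
tool_pos: [0.525, -0.2742, 0.1133]
tool_rot: [3.141, -0.005, 0.08]
contact_force: [0.5, 3.2, 9.4]
opening: 0.0371
grip_force: 4.4
```

```bash
cat >> h.py <<'E'
def board(tag=None):
    from cell import cams
    out=[]
    for n in('scene','side'):
        c=cams.read_camera(n); m=pink(c); k,l,st,ce=cv2.connectedComponentsWithStats(m)
        X=np.zeros_like(m)
        for i in range(1,k):
            q=cast(c,ce[i],.105)[0]
            if st[i,4]>30 and .38<q[0]<.66 and -.52<q[1]<-.13: X[l==i]=1
        X=cv2.morphologyEx(X,cv2.MORPH_CLOSE,np.ones((9,9)))
        ct=np.concatenate([a[:,0] for a in cv2.findContours(X,0,1)[0]])
        print(n,rect(cast(c,ct,.105)))
        if tag: cv2.imwrite(f'pics/{tag}_{n}.png',cv2.resize(c['image'],(800,600)))
E
python3 -c "
from h import *; board()"
```

```text
scene (array([ 529.5, -285.2]), array([119.9, 150.3]), 4.33)
side (array([ 526.9, -290. ]), array([120.9, 152. ]), 4.35)
```

Call:
carry_out(deltas=[[-0.02,0.53,0,0,0,0.03,0.4],[0,0.53,0,0,0,0.03,0.4],[0.01,0.53,0,0,0,0.03,0.4],[0.03,0.53,0,0,0,0.03,0.4],[0.05,0.53,0,0,0,0.03,0.4],[0.06,0.52,0,0,0,0.03,0.4],[0.08,0.53,0,0,0,0.03,0.4],[0.1,0.52,0,0,0,0.03,0.4]])

```text
time: 4.87
tool_pos: [0.5271, -0.3166, 0.1133]
tool_rot: [-3.141, -0.005, -0.16]
contact_force: [-0.2, 3.0, 8.1]
opening: 0.0368
grip_force: 4.3
```

Call:
carry_out(deltas=[[0.11,0.51,0,0,0,0.03,0.4],[0.13,0.52,0,0,0,0.03,0.4],[0.14,0.51,0,0,0,0.03,0.4],[0.16,0.5,0,0,0,0.03,0.4],[0.17,0.5,0,0,0,0.03,0.4],[0.19,0.5,0,0,0,0.03,0.4],[0.2,0.49,0,0,0,0.03,0.4],[0,0,0,0,0,0,0.4]])

```text
time: 5.53
tool_pos: [0.529, -0.3547, 0.1133]
tool_rot: [-3.141, -0.005, -0.37]
contact_force: [-0.1, -1.6, 6.9]
opening: 0.0368
grip_force: 3.7
```

```bash
python3 -c "
from h import *; board('drag')"
```

```text
scene (array([ 528.8, -364.7]), array([149.8, 118.8]), 69.53)
side (array([ 524.7, -369.7]), array([154.3, 120.2]), 68.29)
```

Call:
carry_out(deltas=[[0.13,0.48,0,0,0,0.03,0.4],[0.14,0.48,0,0,0,0.03,0.4],[0,0,0,0,0,0,0.4],[0,0,-0.3,0,0,0,0.4],[0,0,-1,0,0,0,0.4],[0,0,-3,0,0,0,0.4],[0,0,-4,0,0,0,0.4],[0,0,-4,0,0,0,0.4]])

```text
time: 6.3
tool_pos: [0.5262, -0.3627, 0.2358]
tool_rot: [-3.139, 0.001, -0.428]
contact_force: [1.3, -0.6, -0.2]
opening: 0.0367
grip_force: 0.0
```

```bash
python3 -c "
from h import *; board('lift')
from cell import robot
s=robot.observe(); print(s['tool_pos'],s['tool_rot'],s['qpos'],s['contact_force'])"
```

```text
scene (array([ 525.1, -376.4]), array([156.7, 119.2]), 64.87)
side (array([ 522.9, -379. ]), array([154. , 122.8]), 65.04)
[ 0.52915005 -0.36525191  0.24343932] [ 3.13904847 -0.01535158 -0.42800468] [-0.72426024  0.55019992  1.16573434  0.0020749   1.41023315  1.27424438] [-0.0438936  -1.20915239 -0.2114335 ]
```

```bash
python3 - <<'E'
from plan import *
from cell import robot
R1=toolR(np.radians(65),np.radians(5),-1); u=np.array([.4226,.9063,0])
G=np.array([.5008,-.428,.1025]); pre=G-.075*u
p1=pre+[0,0,.15]
p,R=rows(p1,R1,16,g=.5)
p,R=rows(pre,R1,8,p0=p,R0=R,g=.5)
q=robot.observe()['qpos']
q0=np.array(q);s=robot.observe();A=Ro.from_euler('xyz',s['tool_rot']);sl=Slerp([0,1],Ro.concatenate([A,Ro.from_matrix(R1)]))
prev=q0
for i in range(1,17):
    q,c=ik(s['tool_pos']+(p1-s['tool_pos'])*i/16,sl(i/16).as_matrix(),K,prev); print(i,q.round(2),'%.0e'%c,(abs(q-prev)*12).max().round(2)); prev=q
for i in range(1,9):
    q,c=ik(p1+(pre-p1)*i/8,R1,K,prev); print(i,q.round(2),'%.0e'%c,(abs(q-prev)*12).max().round(2)); prev=q
E
```

```text
[[-0.0, 0.9, -0.05, 0.0929, -0.0004, 0.0011, 0.5], [-0.0, 0.89, -0.14, 0.0928, -0.0004, 0.0012, 0.5], [-0.0, 0.87, -0.22, 0.0929, -0.0004, 0.0011, 0.5], [-0.0, 0.85, -0.3, 0.0929, -0.0004, 0.0011, 0.5], [0.0, 0.82, -0.38, 0.0929, -0.0004, 0.0012, 0.5], [0.0, 0.78, -0.45, 0.0928, -0.0004, 0.0011, 0.5], [0.01, 0.73, -0.52, 0.0929, -0.0003, 0.0011, 0.5], [0.0, 0.69, -0.59, 0.0929, -0.0004, 0.0012, 0.5]]
[[0.01, 0.62, -0.65, 0.0929, -0.0004, 0.0011, 0.5], [0.0, 0.57, -0.7, 0.0928, -0.0004, 0.0011, 0.5], [0.01, 0.49, -0.75, 0.0929, -0.0004, 0.0012, 0.5], [0.0, 0.42, -0.8, 0.0929, -0.0004, 0.0011, 0.5], [0.01, 0.35, -0.83, 0.0929, -0.0004, 0.0011, 0.5], [0.0, 0.27, -0.86, 0.0928, -0.0004, 0.0012, 0.5], [0.01, 0.19, -0.88, 0.0929, -0.0004, 0.0011, 0.5], [0.01, 0.1, -0.9, 0.0929, -0.0004, 0.0011, 0.5]]
[[-0.0, 1.87, 0.16, -0.0, 0.0, 0.0, 0.5], [-0.0, 1.87, 0.17, -0.0, 0.0, 0.0, 0.5], [-0.0, 1.86, 0.16, -0.0, 0.0, 0.0, 0.5], [-0.0, 1.87, 0.17, -0.0, 0.0, 0.0, 0.5], [-0.0, 1.87, 0.16, -0.0, 0.0, 0.0, 0.5], [-0.0, 1.87, 0.16, -0.0, 0.0, 0.0, 0.5], [-0.0, 1.87, 0.17, -0.0, 0.0, 0.0, 0.5], [-0.0,
[... 562 characters left out ...]
0.74  0.81  2.08  1.  ] 3e-25 0.88
12 [-1.19  1.02  0.7   0.89  2.14  1.03] 1e-24 0.94
13 [-1.21  1.08  0.65  0.98  2.2   1.07] 5e-24 1.01
14 [-1.23  1.13  0.6   1.07  2.26  1.11] 2e-23 1.1
15 [-1.24  1.18  0.55  1.17  2.3   1.17] 6e-23 1.19
16 [-1.25  1.24  0.5   1.27  2.34  1.24] 2e-22 1.28
1 [-1.25  1.26  0.51  1.25  2.34  1.21] 5e-17 0.41
2 [-1.25  1.28  0.51  1.23  2.33  1.17] 2e-30 0.38
3 [-1.25  1.3   0.51  1.21  2.32  1.15] 2e-29 0.35
4 [-1.25  1.32  0.51  1.19  2.31  1.12] 8e-29 0.32
5 [-1.25  1.35  0.51  1.18  2.31  1.1 ] 5e-28 0.3
6 [-1.25  1.37  0.5   1.16  2.3   1.07] 5e-27 0.31
7 [-1.25  1.4   0.49  1.15  2.29  1.06] 4e-26 0.33
8 [-1.25  1.43  0.47  1.14  2.29  1.04] 4e-25 0.34
```

Call:
carry_out(deltas=[[0,0.9,-0.05,0.093,0,0.001,0.5],[0,0.89,-0.14,0.093,0,0.001,0.5],[0,0.87,-0.22,0.093,0,0.001,0.5],[0,0.85,-0.3,0.093,0,0.001,0.5],[0,0.82,-0.38,0.093,0,0.001,0.5],[0,0.78,-0.45,0.093,0,0.001,0.5],[0,0.73,-0.52,0.093,0,0.001,0.5],[0,0.69,-0.59,0.093,0,0.001,0.5]])

```text
time: 7.07
tool_pos: [0.4962, -0.4295, 0.2396]
tool_rot: [-2.392, 0.0, -0.436]
contact_force: [0.8, 0.5, -0.8]
opening: 0.0458
grip_force: 0.0
```

Call:
carry_out(deltas=[[0,0.62,-0.65,0.093,0,0.001,0.5],[0,0.57,-0.7,0.093,0,0.001,0.5],[0,0.49,-0.75,0.093,0,0.001,0.5],[0,0.42,-0.8,0.093,0,0.001,0.5],[0,0.35,-0.83,0.093,0,0.001,0.5],[0,0.27,-0.86,0.093,0,0.001,0.5],[0,0.19,-0.88,0.093,0,0.001,0.5],[0,0.1,-0.9,0.093,0,0.001,0.5]])

```text
time: 7.73
tool_pos: [0.4654, -0.4947, 0.243]
tool_rot: [-1.648, 0.008, -0.439]
contact_force: [0.1, -0.5, -0.3]
opening: 0.046
grip_force: 0.0
```

```bash
python3 - <<'E'
from plan import *
from cell import robot
s=robot.observe(); print(s['tool_pos'],s['tool_rot'],s['qpos'],fk(s['qpos'],K)[0])
R1=toolR(np.radians(65),np.radians(5),-1); u=np.array([.4226,.9063,0])
G=np.array([.5008,-.428,.1025]); pre=G-.075*u
p,R=rows(pre,R1,8,g=.5)
p,R=rows(G,R1,8,p0=p,R0=R,g=.5)
E
```

```text
[ 0.4653963  -0.49469818  0.24303741] [-1.64770895  0.00805871 -0.4391677 ] [-1.25425825  1.2350816   0.54071996  1.25530641  2.33951622  1.21212829] [ 0.46463333 -0.49342476  0.244462  ]
[[0.06, 1.75, 0.14, -0.0013, -0.0003, -0.001, 0.5], [0.06, 1.75, 0.14, -0.0013, -0.0002, -0.0011, 0.5], [0.06, 1.75, 0.15, -0.0013, -0.0003, -0.001, 0.5], [0.06, 1.75, 0.14, -0.0013, -0.0003, -0.001, 0.5], [0.06, 1.75, 0.15, -0.0013, -0.0003, -0.0011, 0.5], [0.05, 1.75, 0.16, -0.0013, -0.0002, -0.001, 0.5], [0.05, 1.75, 0.15, -0.0013, -0.0003, -0.001, 0.5], [0.05, 1.75, 0.16, -0.0013, -0.0003, -0.0011, 0.5]]
[[0.0, -0.08, 0.93, 0.0, 0.0, 0.0, 0.5], [0.0, -0.08, 0.94, 0.0, 0.0, 0.0, 0.5], [0.0, -0.08, 0.93, 0.0, 0.0, 0.0, 0.5], [0.0, -0.09, 0.93, 0.0, 0.0, 0.0, 0.5], [0.0, -0.08, 0.94, 0.0, 0.0, 0.0, 0.5], [0.0, -0.08, 0.93, 0.0, 0.0, 0.0, 0.5], [0.0, -0.08, 0.93, 0.0, 0.0, 0.0, 0.5], [0.0, -0.08, 0.94, 0.0, 0.0, 0.0, 0.5]]
```

Call:
carry_out(deltas=[[0.06,2,0.16,-0.001,0,-0.001,0.5],[0.06,2,0.16,-0.001,0,-0.001,0.5],[0.06,2,0.16,-0.001,0,-0.001,0.5],[0.06,2,0.17,-0.001,0,-0.001,0.5],[0.06,2,0.17,-0.001,0,-0.001,0.5],[0.05,2,0.17,-0.001,0,-0.001,0.5],[0.05,1.5,0.15,-0.001,0,-0.001,0.5],[0,0,0,0,0,0,0.5]])

```text
time: 8.4
tool_pos: [0.469, -0.4944, 0.1039]
tool_rot: [-1.655, 0.006, -0.438]
contact_force: [-0.4, -0.0, -0.9]
opening: 0.0459
grip_force: 0.0
```

```bash
python3 - <<'E'
from plan import *
from h import *
board('pre')
from cell import robot
s=robot.observe(); print(s['tool_pos'],s['tool_rot'],s['contact_force'])
R1=toolR(np.radians(65),np.radians(5),-1)
rows([.5008,-.428,.1025],R1,7,g=.5)
E
```

```text
scene (array([ 524.9, -376.4]), array([156.7, 121.8]), 64.87)
side (array([ 522.7, -379.1]), array([153.6, 122.3]), 65.34)
[ 0.46916619 -0.49524009  0.10767775] [-1.65815403e+00  1.50606069e-03 -4.38219139e-01] [-0.20995105  0.16289777  0.12813683]
[[0.0, -0.02, 1.06, 0.0, -0.0002, -0.0002, 0.5], [0.0, -0.02, 1.07, 0.0, -0.0003, -0.0003, 0.5], [0.01, -0.02, 1.06, 0.0, -0.0002, -0.0002, 0.5], [-0.0, -0.02, 1.07, 0.0001, -0.0003, -0.0003, 0.5], [0.0, -0.01, 1.06, -0.0, -0.0002, -0.0002, 0.5], [0.0, -0.02, 1.06, -0.0, -0.0003, -0.0002, 0.5], [0.01, -0.02, 1.07, -0.0, -0.0002, -0.0003, 0.5]]
```

View pics/pre_side.png

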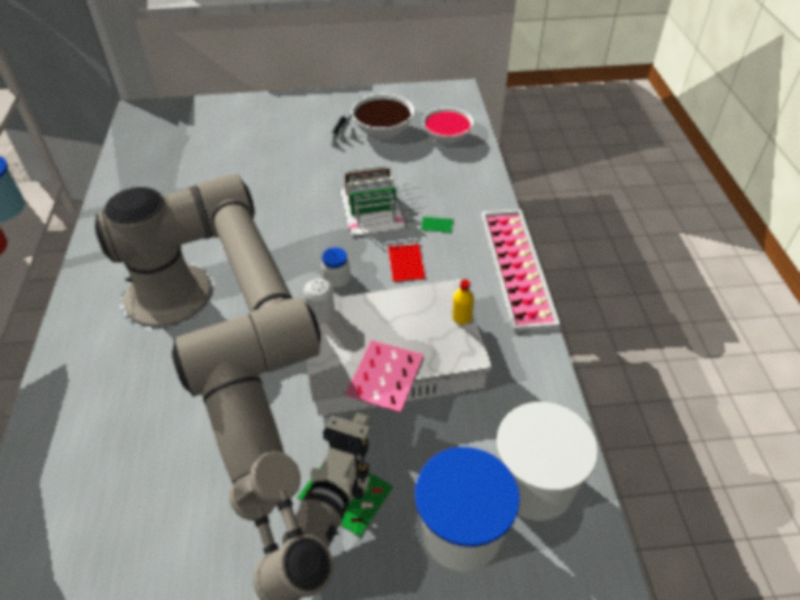

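The picture shows the board at (385,375) hanging over the near edge. The open, horizontal gripper is at (345,430), lined up with the board's short edge and clear of the green board and the buckets. Now I'll advance.

Call:
carry_out(deltas=[[0,0,1.06,0,0,0,0.5],[0,0,1.06,0,0,0,0.5],[0,0,1.06,0,0,0,0.5],[0,0,1.06,0,0,0,0.5],[0,0,1.06,0,0,0,0.5],[0,0,0,0,0,0,0.5],[0,0,0,0,0,0,0.5],[0,0,0,0,0,0,0.5]])

```text
time: 9.17
tool_pos: [0.4915, -0.4483, 0.1044]
tool_rot: [-1.661, -0.001, -0.439]
contact_force: [-0.3, 0.6, 0.2]
opening: 0.0459
grip_force: 0.0
```

```bash
python3 - <<'E'
from plan import *
from cell import robot
s=robot.observe(); print(s['tool_pos'],s['tool_rot'],s['contact_force'])
R1=toolR(np.radians(65),np.radians(5),-1)
rows([.5008,-.428,.1025],R1,4,g=.5)
E
```

```text
[ 0.49148905 -0.44831787  0.10442678] [-1.66055527e+00 -7.04955467e-04 -4.38717360e-01] [-0.33208885  0.61505909  0.15611513]
[[-0.01, -0.0, 0.56, 0.0006, -0.0006, 0.0001, 0.5], [0.0, -0.0, 0.56, 0.0006, -0.0006, 0.0001, 0.5], [-0.0, -0.01, 0.56, 0.0007, -0.0006, 0.0002, 0.5], [-0.01, 0.0, 0.56, 0.0006, -0.0006, 0.0001, 0.5]]
```

Call:
carry_out(deltas=[[0,0,0.56,0,0,0,0.5],[0,0,0.56,0,0,0,0.5],[0,0,0.56,0,0,0,0.5],[0,0,0.56,0,0,0,0.5],[0,0,0,0,0,0,0.5],[0,0,0,0,0,0,0.25],[0,0,0,0,0,0,0.25],[0,0,0,0,0,0,0.25]], force=15)

```text
time: 9.83
tool_pos: [0.501, -0.4276, 0.1013]
tool_rot: [-1.659, 0.001, -0.439]
contact_force: [-0.7, -0.1, -0.4]
opening: 0.0304
grip_force: 0.0
```

Call:
carry_out(deltas=[[0,0,0,0,0,0,0.1],[0,0,0,0,0,0,0.1],[0,0,0,0,0,0,0],[0,0,0,0,0,0,0],[0,0,0,0,0,0,0],[0,0,0,0,0,0,0],[0,0,0,0,0,0,0],[0,0,0,0,0,0,0]], force=15)

```text
time: 10.5
tool_pos: [0.501, -0.4275, 0.1021]
tool_rot: [-1.658, -0.0, -0.438]
contact_force: [-1.5, 1.0, 5.2]
opening: 0.0066
grip_force: 14.8
```

Call:
carry_out(deltas=[[0,0,0,0,0,0,0],[0,0,0,0,0,0,0],[0,-0.5,0,0,0,0,0],[0,-1,0,0,0,0,0],[0,-1,0,0,0,0,0],[0,-1,0,0,0,0,0],[0,-1,0,0,0,0,0],[0,-1,0,0,0,0,0]], force=30)

```text
time: 11.17
tool_pos: [0.5033, -0.4229, 0.1571]
tool_rot: [-1.66, 0.001, -0.438]
contact_force: [-0.4, 0.3, -1.2]
opening: 0.0049
grip_force: 30.0
```

Call:
carry_out(deltas=[[0,-1.5,0,0,0,0,0],[0,-1.5,0,0,0,0,0],[0,-1.5,0,0,0,0,0],[0,-1.5,0,0,0,0,0],[0,-1.5,0,0,0,0,0],[0,-1.5,0,0,0,0,0],[0,-1.5,0,0,0,0,0],[0,0,0,0,0,0,0]])

```text
time: 11.83
tool_pos: [0.5074, -0.4147, 0.2646]
tool_rot: [-1.662, -0.004, -0.438]
contact_force: [0.1, -1.0, -0.5]
opening: 0.0051
grip_force: 30.0
```

```bash
python3 - <<'E'
from h import *
from cell import cams,robot
s=robot.observe(); print(s['tool_pos'],s['tool_rot'],s['contact_force'],s['opening'],s['grip_force'])
a=[cams.read_camera(n)['image'] for n in('scene','side')]
cv2.imwrite('pics/held.png',cv2.resize(np.hstack([a[0][20:270,100:420],a[1][100:350,100:420]]),(800,312)))
E
```

```text
[ 0.5074396  -0.41465142  0.26461999] [-1.66216634 -0.00412119 -0.43792132] [ 0.11081691 -0.95229494 -0.490424  ] 0.005098253337363931 30.000523924827576
```

View pics/held.png

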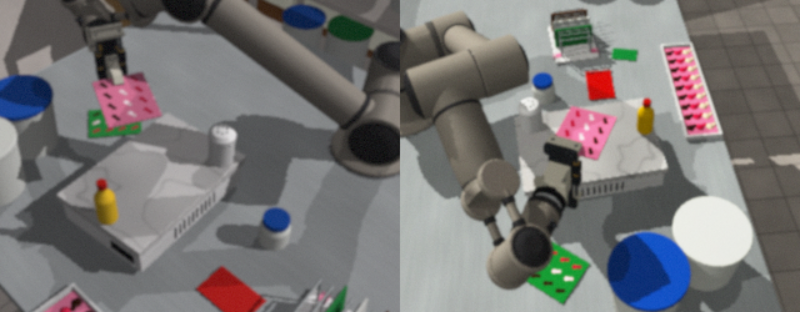

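The board is held firmly and level with the pads, well above the plate; the bottle and shaker haven't moved. Next I'll measure the rack precisely.

```bash
python3 - <<'E'
import pickle; from h import *
d=pickle.load(open('c0.pkl','rb'))
for n,c in d.items():
    w=cloud(c)
    reg=(w[...,2]>.004)&(w[...,2]<.016)&(w[...,0]>.42)&(w[...,0]<.68)&(w[...,1]>.14)&(w[...,1]<.42)
    hsv=cv2.cvtColor(c['image'],cv2.COLOR_BGR2HSV)
    white=(w[...,0]>.42)&(w[...,0]<.68)&(w[...,1]>.14)&(w[...,1]<.42)&(hsv[...,2]>175)&(hsv[...,1]<40)&(w[...,2]<.02)
    for nm,M in(('z',reg),('white',white)):
        k,l,st,_=cv2.connectedComponentsWithStats(M.astype(np.uint8)); b=1+np.argmax(st[1:,4])
        ct=np.concatenate([a[:,0] for a in cv2.findContours(M.astype(np.uint8),0,1)[0] if len(a)>8])
        print(n,nm,M.sum(),rect(cast(c,ct,.01)))
    # boards
    for nm,lo,hi in(('green',(50,120,40),(80,255,255)),('brown',(0,100,20),(15,255,110))):
        M=(cv2.inRange(hsv,lo,hi)>0)&(w[...,0]>.45)&(w[...,0]<.64)&(w[...,1]>.2)&(w[...,1]<.4)&(w[...,2]>.02)&(w[...,2]<.12)
        P=w[M]
        if len(P)<20: continue
        X=np.c_[P[:,0],P[:,2],np.ones(len(P))]; f=np.linalg.lstsq(X,P[:,1],rcond=None)[0]
        for _ in range(3):
            r=P[:,1]-X@f; g=abs(r)<.006; f=np.linalg.lstsq(X[g],P[g,1],rcond=None)[0]
        print(n,nm,len(P),'yaw',np.degrees(np.arctan(f[0])).round(1),'lean dy/dz',f[1].round(3),'x',np.percentile(P[:,0],[1,99]).round(3),'face y at x=.54,z=.0525',(f@[.54,.0525,1]).round(4))
    h=cv2.inRange(hsv,(150,40,90),(179,255,255)); k,l,st,ce=cv2.connectedComponentsWithStats(h)
    for i in range(1,k):
        q=cast(c,ce[i],.012)[0]
        if .45<q[0]<.65 and .15<q[1]<.26: print('tag',st[i].tolist(),q.round(4), np.nanmedian(w[l==i],0).round(4))
E
```

```text
scene z 2543 (array([542.4, 270.3]), array([158.2, 199.2]), 5.81)
scene white 493 (array([538.7, 273.4]), array([144.9, 192.5]), 6.22)
scene green 373 yaw 5.9 lean dy/dz -0.137 x [0.484 0.605] face y at x=.54,z=.0525 0.2448
scene brown 274 yaw 5.8 lean dy/dz -0.14 x [0.481 0.598] face y at x=.54,z=.0525 0.3353
tag [354, 254, 7, 7, 31] [0.4831 0.191  0.012 ] [0.4843 0.1907 0.0094]
tag [361, 257, 3, 4, 7] [0.4773 0.2041 0.012 ] [0.4768 0.2042 0.0092]
tag [326, 288, 12, 12, 82] [0.6128 0.2107 0.012 ] [0.6113 0.2105 0.0096]
side z 496 (array([537.5, 261.7]), array([156.9, 207.5]), 7.32)
side white 568 (array([549.1, 278.2]), array([259.7, 262.2]), 0.47)
side green 103 yaw 5.6 lean dy/dz -0.122 x [0.482 0.595] face y at x=.54,z=.0525 0.2393
tag [252, 138, 7, 4, 22] [0.61  0.21  0.012] [0.6094 0.2089 0.0106]
tag [223, 142, 7, 5, 21] [0.4825 0.196  0.012 ] [0.4824 0.1986 0.0109]
```

```bash
python3 - <<'E'
from plan import *
from cell import robot
s=robot.observe()
p1=np.array([.50,-.38,.39]);Ra=down(-.438)
p,R=rows(p1,Ra,16,g=0)
T=np.array([.547,.2022,.39]);Rb=down(.102)
p2,R2=rows(T,Rb,24,p0=p,R0=R,g=0)
prev=np.array(s['qpos']); a=s['tool_pos'];A=Ro.from_euler('xyz',s['tool_rot'])
for (b,B,n) in((p1,Ra,16),(T,Rb,24),(T-[0,0,.25],Rb,16)):
    sl=Slerp([0,1],Ro.concatenate([A,Ro.from_matrix(B)])); m=0
    for i in range(1,n+1):
        q,c=ik(a+(b-a)*i/n,sl(i/n).as_matrix(),K,prev); m=max(m,abs(q-prev).max()*12); prev=q
        if c>1e-6: print('bad',i,c)
    print(q.round(2),m); a=b;A=Ro.from_matrix(B)
E
```

```text
[[-0.13, -0.82, 0.1, -0.0926, -0.0, -0.0, 0], [-0.14, -0.82, 0.03, -0.0926, -0.0, -0.0001, 0], [-0.13, -0.82, -0.05, -0.0926, -0.0, -0.0, 0], [-0.13, -0.82, -0.12, -0.0925, -0.0, -0.0001, 0], [-0.13, -0.8, -0.2, -0.0926, -0.0, 0.0, 0], [-0.14, -0.78, -0.27, -0.0926, -0.0, -0.0, 0], [-0.13, -0.75, -0.34, -0.0926, -0.0, -0.0001, 0], [-0.13, -0.71, -0.42, -0.0926, -0.0, -0.0, 0]]
[[-0.14, -0.68, -0.47, -0.0926, -0.0, -0.0001, 0], [-0.13, -0.62, -0.54, -0.0926, -0.0, 0.0, 0], [-0.13, -0.58, -0.59, -0.0926, -0.0, -0.0, 0], [-0.13, -0.52, -0.64, -0.0925, -0.0, -0.0001, 0], [-0.14, -0.45, -0.68, -0.0926, -0.0001, -0.0, 0], [-0.13, -0.39, -0.73, -0.0926, 0.0, -0.0001, 0], [-0.13, -0.32, -0.76, -0.0926, 0.0, 0.0, 0], [-0.13, -0.25, -0.78, -0.0926, 0.0, -0.0, 0]]
[[-0.85, -2.28, -0.0, 0.0, 0.0, -0.0225, 0], [-0.8, -2.3, -0.0, 0.0, 0.0, -0.0225, 0], [-0.75, -2.31, -0.0, 0.0, 0.0, -0.0225, 0], [-0.7, -2.34, -0.0, 0.0, 0.0, -0.0225, 0], [-0.64, -2.34, -0.0, 0.0, 0.0, -0.0225, 0], [-0.59, -2.37, -0.0, 0.0, 0.0, -0.0225, 0], [-0.54, -2.37, -0.0, 0.0, 0.0, -0.0225, 0], [-0.48, -2.38, -0.0, 0.0, 0.0,
[... 184 characters left out ...]
, 0], [-0.22, -2.42, -0.0, 0.0, 0.0, -0.0225, 0], [-0.16, -2.43, -0.0, -0.0, 0.0, -0.0225, 0], [-0.1, -2.43, -0.0, -0.0, 0.0, -0.0225, 0], [-0.05, -2.44, -0.0, -0.0, 0.0, -0.0225, 0]]
[[0.01, -2.43, -0.0, -0.0, 0.0, -0.0225, 0], [0.06, -2.43, -0.0, -0.0, 0.0, -0.0225, 0], [0.11, -2.43, -0.0, -0.0, 0.0, -0.0225, 0], [0.17, -2.43, -0.0, -0.0, 0.0, -0.0225, 0], [0.23, -2.42, -0.0, -0.0, 0.0, -0.0225, 0], [0.28, -2.42, -0.0, -0.0, 0.0, -0.0225, 0], [0.33, -2.41, -0.0, -0.0, 0.0, -0.0225, 0], [0.39, -2.41, -0.0, -0.0, 0.0, -0.0225, 0]]
[-0.77  0.5   0.87  0.    1.77  1.24] 1.058558130610626
[0.22 0.39 1.03 0.   1.72 1.69] 0.5737525749082031
[ 0.22  0.54  1.49 -0.    1.12  1.69] 0.4850026110330097
```

Call:
carry_out(deltas=[[-0.13,-0.82,0.1,-0.0926,0,0,0],[-0.14,-0.82,0.03,-0.0926,0,0,0],[-0.13,-0.82,-0.05,-0.0926,0,0,0],[-0.13,-0.82,-0.12,-0.0926,0,0,0],[-0.13,-0.8,-0.2,-0.0926,0,0,0],[-0.14,-0.78,-0.27,-0.0926,0,0,0],[-0.13,-0.75,-0.34,-0.0926,0,0,0],[-0.13,-0.71,-0.42,-0.0926,0,0,0]])

```text
time: 12.6
tool_pos: [0.5031, -0.3979, 0.3244]
tool_rot: [-2.403, 0.003, -0.439]
contact_force: [-0.3, 0.2, -0.8]
opening: 0.005
grip_force: 30.0
```

Call:
carry_out(deltas=[[-0.14,-0.68,-0.47,-0.0926,0,0,0],[-0.13,-0.62,-0.54,-0.0926,0,0,0],[-0.13,-0.58,-0.59,-0.0926,0,0,0],[-0.13,-0.52,-0.64,-0.0926,0,0,0],[-0.14,-0.45,-0.68,-0.0926,0,0,0],[-0.13,-0.39,-0.73,-0.0926,0,0,0],[-0.13,-0.32,-0.76,-0.0926,0,0,0],[-0.13,-0.25,-0.78,-0.0926,0,0,0]])

```text
time: 13.27
tool_pos: [0.4998, -0.3803, 0.3891]
tool_rot: [3.139, 0.002, -0.439]
contact_force: [0.1, 0.1, -1.5]
opening: 0.0052
grip_force: 30.0
```

Call:
carry_out(deltas=[[-0.85,-2.28,0,0,0,-0.0225,0],[-0.8,-2.3,0,0,0,-0.0225,0],[-0.75,-2.31,0,0,0,-0.0225,0],[-0.7,-2.34,0,0,0,-0.0225,0],[-0.64,-2.34,0,0,0,-0.0225,0],[-0.59,-2.37,0,0,0,-0.0225,0],[-0.54,-2.37,0,0,0,-0.0225,0],[-0.48,-2.38,0,0,0,-0.0225,0]])

```text
time: 13.93
tool_pos: [0.5155, -0.185, 0.3883]
tool_rot: [-3.14, 0.004, -0.257]
contact_force: [0.6, 0.1, -0.9]
opening: 0.005
grip_force: 30.0
```

Call:
carry_out(deltas=[[-0.43,-2.4,0,0,0,-0.0225,0],[-0.38,-2.41,0,0,0,-0.0225,0],[-0.32,-2.41,0,0,0,-0.0225,0],[-0.26,-2.42,0,0,0,-0.0225,0],[-0.22,-2.42,0,0,0,-0.0225,0],[-0.16,-2.43,0,0,0,-0.0225,0],[-0.1,-2.43,0,0,0,-0.0225,0],[-0.05,-2.44,0,0,0,-0.0225,0]])

```text
time: 14.6
tool_pos: [0.5313, 0.0091, 0.3886]
tool_rot: [-3.14, 0.004, -0.077]
contact_force: [1.1, 0.7, -0.9]
opening: 0.0046
grip_force: 30.0
```

Call:
carry_out(deltas=[[0,-2.43,0,0,0,-0.0225,0],[0.06,-2.43,0,0,0,-0.0225,0],[0.11,-2.43,0,0,0,-0.0225,0],[0.17,-2.43,0,0,0,-0.0225,0],[0.23,-2.42,0,0,0,-0.0225,0],[0.28,-2.42,0,0,0,-0.0225,0],[0.33,-2.41,0,0,0,-0.0225,0],[0.39,-2.41,0,0,0,-0.0225,0]])

```text
time: 15.27
tool_pos: [0.547, 0.2031, 0.3886]
tool_rot: [-3.141, 0.004, 0.103]
contact_force: [-0.3, -0.0, 0.1]
opening: 0.0046
grip_force: 30.0
```

Call:
carry_out(deltas=[[0,0,1,0,0,0,0],[0,0,2,0,0,0,0],[0,0,2,0,0,0,0],[0,0,2,0,0,0,0],[0,0,1,0,0,0,0],[0,0,0,0,0,0,0],[0,0,0,0,0,0,0],[0,0,0,0,0,0,0]])

```text
time: 15.93
tool_pos: [0.5476, 0.2021, 0.3112]
tool_rot: [-3.14, -0.001, 0.101]
contact_force: [0.2, -0.4, -1.0]
opening: 0.0045
grip_force: 30.0
```

```bash
python3 - <<'E'
from h import *
from cell import cams,robot
import pickle
s=robot.observe(); print(s['tool_pos'],s['tool_rot'],s['contact_force'],s['opening'])
t=s['tool_pos']; yaw=s['tool_rot'][2]
D={}
for n in('scene','side'):
    c=cams.read_camera(n); D[n]=c; w=cloud(c); m=pink(c)>0
    M=m&(abs(w[...,0]-t[0])<.12)&(abs(w[...,1]-t[1])<.06)&(w[...,2]>.12)&(w[...,2]<t[2]+.05)
    P=w[M]-t; ex=np.array([np.cos(yaw),np.sin(yaw),0]); ey=np.array([-np.sin(yaw),np.cos(yaw),0])
    a,b,z=P@ex,P@ey,P[:,2]
    f=np.linalg.lstsq(np.c_[a,z,np.ones(len(a))],b,rcond=None)[0]
    f=np.linalg.lstsq(np.c_[a,z,np.ones(len(a))][abs(b-np.c_[a,z,np.ones(len(a))]@f)<.005],b[abs(b-np.c_[a,z,np.ones(len(a))]@f)<.005],rcond=None)[0]
    print(n,M.sum(),'face b=',f.round(4),cv2.minAreaRect(np.float32(np.c_[a,z]*1000)))
pickle.dump(D,open('c1.pkl','wb'))
a=[D[n]['image'] for n in D]
cv2.imwrite('pics/over.png',cv2.resize(np.hstack([a[0][130:380,250:500],a[1][30:280,130:380]]),(800,400)))
E
```

```text
[0.54764251 0.20212757 0.31119134] [-3.14012504e+00 -1.10183630e-03  1.01461043e-01] [ 0.15099489 -0.44531961 -0.96138494] 0.004528396166425528
scene 447 face b= [-0.0029 -0.0002  0.0016] ((1.8936538696289062, -63.719398498535156), (133.3226776123047, 119.8971939086914), 89.20654296875)
side 179 face b= [-0.0165 -0.0135 -0.0048] ((-3.0484962463378906, -52.11473083496094), (114.50257873535156, 148.7051239013672), 0.029345231130719185)
```

View pics/over.png

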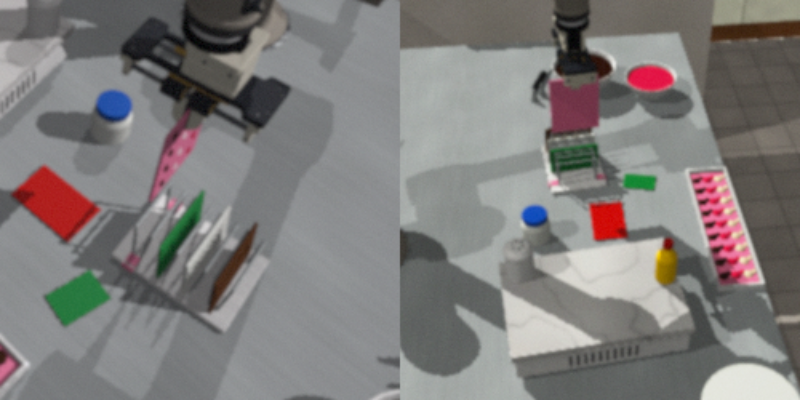

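The board hangs vertically and square over the tagged slot (tag at about (170,203) in the left panel). Its bottom edge is about 128 mm below the TCP. I'll lower it.

Call:
carry_out(deltas=[[0,0,1.5,0,0,0,0],[0,0,2,0,0,0,0],[0,0,2,0,0,0,0],[0,0,2,0,0,0,0],[0,0,1.5,0,0,0,0],[0,0,1,0,0,0,0],[0,0,1,0,0,0,0],[0,0,0,0,0,0,0]])

```text
time: 16.7
tool_pos: [0.5466, 0.2021, 0.1988]
tool_rot: [-3.141, 0.003, 0.101]
contact_force: [-0.6, 0.5, -0.8]
opening: 0.0052
grip_force: 30.0
```

Call:
carry_out(deltas=[[0,0,0.7,0,0,0,0],[0,0,0.7,0,0,0,0],[0,0,0.7,0,0,0,0],[0,0,0.5,0,0,0,0],[0,0,0.5,0,0,0,0],[0,0,0,0,0,0,0],[0,0,0,0,0,0,0],[0,0,0,0,0,0,0]])

```text
time: 17.37
tool_pos: [0.5473, 0.2023, 0.1694]
tool_rot: [-3.14, -0.0, 0.102]
contact_force: [-0.0, 0.0, -1.0]
opening: 0.0048
grip_force: 30.0
```

Call:
carry_out(deltas=[[0,0,0.4,0,0,0,0],[0,0,0.4,0,0,0,0],[0,0,0.4,0,0,0,0],[0,0,0.4,0,0,0,0],[0,0,0.3,0,0,0,0],[0,0,0,0,0,0,0],[0,0,0,0,0,0,0],[0,0,0,0,0,0,0]])

```text
time: 18.03
tool_pos: [0.5472, 0.2023, 0.1502]
tool_rot: [-3.14, 0.0, 0.102]
contact_force: [0.0, 0.4, -0.7]
opening: 0.0046
grip_force: 30.0
```

Call:
carry_out(deltas=[[0,0,0.2,0,0,0,0],[0,0,0.2,0,0,0,0],[0,0,0.2,0,0,0,0],[0,0,0.1,0,0,0,0],[0,0,0,0,0,0,0],[0,0,0,0,0,0,0],[0,0,0,0,0,0,0],[0,0,0,0,0,0,0]])

```text
time: 18.7
tool_pos: [0.5471, 0.2023, 0.1432]
tool_rot: [-3.14, 0.0, 0.102]
contact_force: [-0.1, 0.2, -0.6]
opening: 0.0047
grip_force: 30.0
```

Call:
carry_out(deltas=[[0,0,0.1,0,0,0,0],[0,0,0.1,0,0,0,0],[0,0,0.1,0,0,0,0],[0,0,0,0,0,0,0],[0,0,0,0,0,0,0],[0,0,0,0,0,0,0],[0,0,0,0,0,0,0],[0,0,0,0,0,0,0]])

```text
time: 19.37
tool_pos: [0.5471, 0.2023, 0.1403]
tool_rot: [-3.14, 0.0, 0.102]
contact_force: [-1.6, -0.3, 3.8]
opening: 0.005
grip_force: 30.0
```

Call:
carry_out(deltas=[[0,0,0.05,0,0,0,0],[0,0,0,0,0,0,0],[0,0,0,0,0,0,0.08],[0,0,0,0,0,0,0.12],[0,0,0,0,0,0,0.18],[0,0,0,0,0,0,0.25],[0,0,0,0,0,0,0.35],[0,0,0,0,0,0,0.35]], force=5)

```text
time: 20.03
tool_pos: [0.5471, 0.2023, 0.1395]
tool_rot: [-3.14, 0.001, 0.102]
contact_force: [-0.3, 0.2, 0.3]
opening: 0.03
grip_force: 0.0
```

```bash
cat > chk.py <<'E'
from h import *
from cell import cams,robot
s=robot.observe(); t=np.array([.547,.2022,0]); yaw=.102
print(s['time'],s['tool_pos'],s['contact_force'],s['opening'])
a=[]
for n in('scene','side'):
    c=cams.read_camera(n); w=cloud(c); m=pink(c)>0; a.append(c['image'])
    M=m&(abs(w[...,0]-t[0])<.12)&(abs(w[...,1]-t[1])<.06)&(w[...,2]>.025)&(w[...,2]<.2)
    P=w[M]-t; ex=np.array([np.cos(yaw),np.sin(yaw),0]); ey=np.array([-np.sin(yaw),np.cos(yaw),0])
    A,b,z=P@ex,P@ey,P[:,2]; X=np.c_[A,z-.085,np.ones(len(A))]
    f=np.linalg.lstsq(X,b,rcond=None)[0]; g=abs(b-X@f)<.006; f=np.linalg.lstsq(X[g],b[g],rcond=None)[0]
    print(n,M.sum(),'face yaw,lean,b@.085',f.round(4),'x',np.percentile(A,[1,99]).round(3),'z',np.percentile(z,[1,99]).round(3))
cv2.imwrite('pics/end%d.png'%int(s['time']*10),cv2.resize(np.hstack([a[0][130:380,250:500],a[1][30:280,130:380]]),(800,400)))
E
python3 chk.py
```

```text
20.0333 [0.54705178 0.20229683 0.13950674] [-0.28112273  0.22525481  0.3009759 ] 0.03003020679958362
scene 200 face yaw,lean,b@.085 [-0.0028 -0.013   0.0016] x [-0.029  0.06 ] z [0.057 0.16 ]
side 270 face yaw,lean,b@.085 [-0.0058 -0.0009 -0.0032] x [-0.059  0.053] z [0.028 0.16 ]
```

Call:
carry_out(deltas=[[0,0,-0.3,0,0,0,0.4],[0,0,-0.6,0,0,0,0.4],[0,0,-1,0,0,0,0.4],[0,0,-1,0,0,0,0.4],[0,0,-2,0,0,0,0.4],[0,0,-3,0,0,0,0.4],[0,0,-3,0,0,0,0.4],[0,0,-3,0,0,0,0.4]])

```text
time: 20.8
tool_pos: [0.5469, 0.2021, 0.2813]
tool_rot: [-3.14, -0.001, 0.102]
contact_force: [0.7, -0.3, 0.5]
opening: 0.0366
grip_force: 0.0
```

Call:
carry_out(deltas=[[0,0,-2,0,0,0,0.4],[0,0,-1,0,0,0,0.4],[0,0,0,0,0,0,0.4],[0,0,0,0,0,0,0.4],[0,0,0,0,0,0,0.4],[0,0,0,0,0,0,0.4],[0,0,0,0,0,0,0.4],[0,0,0,0,0,0,0.4]])

```text
time: 21.47
tool_pos: [0.5469, 0.2021, 0.3076]
tool_rot: [-3.141, 0.002, 0.102]
contact_force: [0.4, 0.3, 0.3]
opening: 0.0367
grip_force: 0.0
```

```bash
python3 chk.py; ls pics
```

```text
21.4667 [0.54690513 0.20207159 0.30764567] [0.44530439 0.25014819 0.2711778 ] 0.036659482321731336
scene 421 face yaw,lean,b@.085 [-0.0009 -0.0131  0.0018] x [-0.058  0.06 ] z [0.048 0.161]
side 249 face yaw,lean,b@.085 [ 0.0048 -0.0074 -0.0037] x [-0.058  0.054] z [0.029 0.161]
crop1.png
crop2.png
drag_scene.png
drag_side.png
end200.png
end214.png
held.png
lift_scene.png
lift_side.png
over.png
pre_scene.png
pre_side.png
scene0.png
side0.png
```

View pics/end214.png

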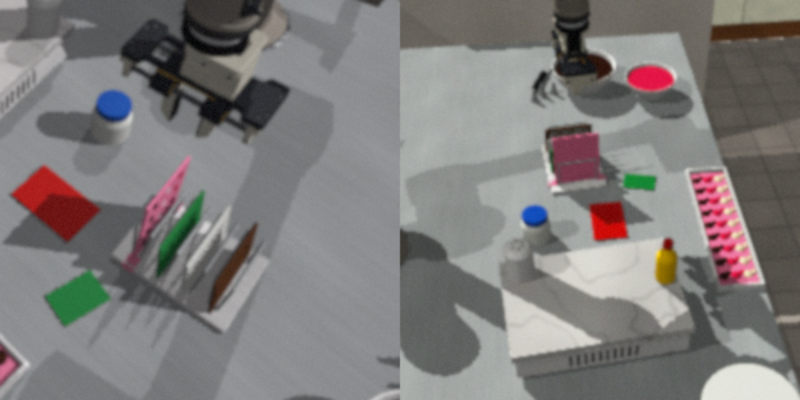

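The pink board stands on edge in the tagged slot, at (160,213) in the left panel. The other boards, bottle, shaker and tub are standing where they were, and the gripper is clear.

```bash
python3 -c "
from cell import robot
print(robot.hand_in())"
```

```text
the job is handed in; nothing more can be done
None
```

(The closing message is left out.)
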